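Pair the fired plant pots with their saucers

TASK

Stand each of the four clay plant pots in its own saucer, matched by shape and size: small round, large round, square and oblong. Set them down gently so that each stands upright and flat on the saucer's inner floor, the square and oblong pots lined up with the sides of their saucers; leave the saucers where they are and do not disturb the glaze jar or the red cutter.

Things in the scene. Friction and masses are not known exactly. Their poses are not given: they have to be found in the camera images.
- pot_round_small: Open-topped plant pot of cream unglazed fired clay, upright on the table, wall 5 mm, about 0.1 to 0.3 kg: round, 44 mm in diameter, 50 mm high, straight sides. Origin: centre of the underside; z up.
- pot_round_large: Open-topped plant pot of cream unglazed fired clay, upright on the table, wall 5 mm, about 0.1 to 0.3 kg: round, 64 mm in diameter, 60 mm high, straight sides. Origin: centre of the underside; z up.
- pot_square: Open-topped plant pot of cream unglazed fired clay, upright on the table, wall 5 mm, about 0.1 to 0.3 kg: square, 52 x 52 mm, 55 mm high, straight sides. Origin: centre of the underside; x and y square to its sides, z up.
- pot_oblong: Open-topped plant pot of cream unglazed fired clay, upright on the table, wall 5 mm, about 0.1 to 0.3 kg: oblong (rectangular), 84 x 44 mm, 50 mm high, straight sides. Origin: centre of the underside; x along the long side, y along the short side, z up.
- saucer_round_small: Shallow drip saucer of cream unglazed fired clay lying on the table, loose, 0.3 kg, 12 mm high over all, its rim 6 mm wide and 6 mm above the flat inner floor, which is 6 mm above the table: round, 76 mm in outer diameter (inner floor 64 mm), for the small round pot. Origin: centre of the underside; z up.
- saucer_round_large: Shallow drip saucer of cream unglazed fired clay lying on the table, loose, 0.3 kg, 12 mm high over all, its rim 6 mm wide and 6 mm above the flat inner floor, which is 6 mm above the table: round, 96 mm in outer diameter (inner floor 84 mm), for the large round pot. Origin: centre of the underside; z up.
- saucer_square: Shallow drip saucer of cream unglazed fired clay lying on the table, loose, 0.3 kg, 12 mm high over all, its rim 6 mm wide and 6 mm above the flat inner floor, which is 6 mm above the table: square, 84 x 84 mm outside (inner floor 72 x 72 mm), for the square pot. Origin: centre of the underside; x and y square to its sides, z up.
- saucer_oblong: Shallow drip saucer of cream unglazed fired clay lying on the table, loose, 0.3 kg, 12 mm high over all, its rim 6 mm wide and 6 mm above the flat inner floor, which is 6 mm above the table: oblong, 116 x 76 mm outside (inner floor 104 x 64 mm), for the oblong pot. Origin: centre of the underside; x along the long side, y along the short side, z up.
- glaze_jar: Bystander: closed glaze jar with a white lid and paper label, 70 mm in diameter, 90 mm high, left of the work. Origin: centre of the underside.
- cutter: Bystander: red plastic ring-shaped clay cutter, 72 mm in outer diameter, 22 mm high, lying beyond the work. Origin: centre of the underside.
Things that resemble listed ones, but are neither listed nor needed, are in the scene too. What is shaped like the pot_square but blue or turquoise is not meant.

How it is judged:
By the outcome, as a careful person would: the job done as asked, in the order asked, and still so for the second after the job is handed in, with the robot touching nothing.
It also fails if it takes over 112 s, if anything falls off the work surface, if the arm or the gripper's body presses on something with over 40 N, if the wrist force passes 120 N, or if a joint passes its speed limit or range.

ROBOT

A 6-joint arm with a two-finger parallel gripper is mounted at the origin on the work surface. World frame = base frame: x ahead of the robot, y to its left, z up, the work surface at z = 0. Lengths are in m, angles in degrees, forces in N, time in s.
With the tool pointing down it reaches from about 0.375 to 0.9 m from the base axis. Payload 3.1 kg.
Tool frame: the origin (TCP) lies on the centre line of the jaws, within the pads' length; the fingertips stand 17 mm ahead of it and the grasp point (between the pads) lies 2 mm behind it; z points along the fingers, y is the line along which they close (so a half turn about z gives the same grasp; the last joint's range is limited). The gripper opens to 87 mm and grips with 3 to 60 N. Pads are 19 mm wide; open, the fingers measure 117 mm over their backs; the gripper's body (75 mm by 190 mm) begins 51 mm behind the grasp point.
Start: joints at [60.189, 30.224, 82.088, -0, 67.689, -10.227], TCP at [0.209, 0.589, 0.24] pointing down, gripper open.
Joint ranges: [-176.69, 176.69], [-43.24, 126.21], [12.49, 139.97], [-82, 262], [0, 151.66], [-163.58, 163.58]. Speed limits (degrees/s): [159.86, 159.86, 180, 180, 180, 180].

INTERFACE

Orientations are given as a 3x3 rotation matrix whose columns are the frame's x, y, z axes.
In Python, from rig import bot, imaging, finder gives the robot as it stands. The module is installed in compiled form; this text tells all that it offers.
- The arm moves only by the tool play_rows, never from a script. Its argument "motion" is a list that holds one entry, the list of rows, each a list of 6 numbers: the shift along the tool's x, y, z in fractions of the full range, 1 being 40 cm, then the turn, a rotation vector about the tool's x, y, z in fractions of the full range, 1 being 60 degrees. In form: [[[dx, dy, dz, wx, wy, wz], ...]]. A call has 1 to 8 rows; each row is the pose to reach, as a shift and turn from the pose commanded when the call began, along the tool's axes at that moment; what a row does not reach only later rows make up. A row lasts 1/12 s, in which the tool goes at most 41.7 mm and 7.16 degrees, less where a joint would pass 70% of its speed; a pose out of reach is approached as far as the arm can. Shift and turn numbers lie between -1 and 1, and a call with a number outside is refused. A call with a gripper value outside its range is refused whole. "fingers" is the finger opening in m, from 0 to 0.087, set as the call begins (left out, the last holds). The fingers move at their own pace and stop on an object; the grip force is fixed at half the most. Time passes only in rows, so rows that repeat a pose let the fingers close. It gives the time, the measured TCP pose, the force, the opening and the grip force at its end, in the units of the state.
- bot.read_state(): the state, without advancing time (a new reading comes with each control period).
- imaging.capture(name): name is "scene" or "top" or "wrist"; returns a dict with "frame" (480x640x3 uint8, red, green, blue), "camera_matrix" (3x3 intrinsics, pixels), "R" (3x3) and "t" (3): a world point X has camera coordinates R X + t. Camera axes: x right, y down, z forward; pixel columns grow to the right and rows downward; lengths in m; the calibration is good to about 2 mm. The wrist camera is an equidistant fisheye: a pixel r from the principal point sees the ray r / f radians off the axis. A picture is of the moment at which its call begins. There is no depth.
- bot.hand_in(): hands the job in; it is judged then, once.
Trained networks look in the newest picture that a camera, given by its name, has taken for a name from the list of things; names that differ only in an ending like _2 or _b are one class to them, and where a whole thing is asked for, a point or a joint stands for the part that bears it (a point fixed in the world has none). Each returns a list of dicts, best first, with "confidence" (0 to 1); they miss things now and then, are a little off and sometimes report something else, mostly with a low value. They report only what shows in the picture. A call takes as long as a camera call. They do not tell look-alikes from the thing itself.
- finder.recognise(camera, name): "at" ([x, y, z] in m, in world coordinates, good to about 4 mm: the middle of the surface that is visible of it).
- finder.outline_of(camera, name): "pixels" (480x640 bool, what is visible of it).
The state is a dict: "time_s": time; "joint_positions": joint angles; "qvel": joint speeds; "tau": joint torques, N m; "position": TCP position; "tcp_rot": TCP orientation; "force": force on the tool from outside, world axes, zero at the start; "moment": the same for the moment, N m; "opening": opening from 0.0 (shut) to 1.0 (fully open); "grasp_force": force on a finger pad.
Only numpy, scipy, OpenCV 4.12 (cv2) and the standard library are available. Lean on these libraries where they do the work, as an engineer would, in place of code of your own. Each camera call takes 0.05 s, during which the arm holds its last target. There are 200 camera calls.

## Working session

There is one attempt and no reset: what is moved stays moved. The work goes in short steps, Python scripts to look and compute and a tool call to move; the robot and the scene stay as the last step left them, time stands still between calls to the robot, and variables do not carry over. Pictures are saved under pics/ and viewed, at most 14 in all, crops included, and the job is handed in when it is done.

Besides the shell and the picture viewer there is one more tool, called as name([rows], argument=value, ...), one row to a line, values as JSON. play_rows: Moves the arm, as the interface text tells. Its arguments: {"type":"object","properties":{"motion":{"type":"array"},"fingers":{"type":"number"}},"required":["motion"]}

```bash
mkdir -p pics
python3 - <<'E'
from rig import bot, imaging, finder
import cv2,numpy as np
print(bot.read_state())
for c in ("scene","top"):
    d=imaging.capture(c); cv2.imwrite(f"pics/{c}0.png",d["frame"][...,::-1])
    np.savez(f"{c}.npz",**d)
    print(c,d["R"].round(3).tolist(),d["t"].round(3),d["camera_matrix"].tolist())
    for n in "pot_round_small pot_round_large pot_square pot_oblong saucer_round_small saucer_round_large saucer_square saucer_oblong glaze_jar cutter".split():
        print(n,[(np.round(q["at"],3).tolist(),round(q["confidence"],2)) for q in finder.recognise(c,n)])
E
```

```text
{'time_s': 0.0, 'joint_positions': array([ 6.01932446e+01,  3.02791287e+01,  8.21582009e+01, -4.67999380e-04,
        6.76893094e+01, -1.02290985e+01]), 'qvel': array([ 0.03508409,  0.04554995,  0.07995247,  0.00955059, -0.02576154,
       -0.06650341]), 'tau': array([-2.45559793e-03, -4.40048826e+01, -1.76587880e+01,  6.32289983e-02,
        5.81479899e-02, -1.44207370e-04]), 'position': array([0.20905938, 0.58823986, 0.23855979]), 'tcp_rot': array([[-9.42189025e-01,  3.35080061e-01, -1.09211357e-03],
       [ 3.35081620e-01,  9.42187145e-01, -1.92161876e-03],
       [ 3.85079237e-04, -2.17647529e-03, -9.99997557e-01]]), 'force': array([-0.59309428, -0.22502499,  0.03928479]), 'moment': array([ 0.00883551,  0.03083552, -0.005587  ]), 'grasp_force': 0.0, 'opening': 0.9999173236612585}
scene [[0.883, 0.469, -0.021], [0.31, -0.616, -0.725], [-0.352, 0.634, -0.689]] [-0.47  -0.139  1.498] [[529.9587386635167, 0.0, 321.39192357035097], [0.0, 529.9587386635167, 230.93365090929444], [0.0, 0.0, 1.0]]
pot_round_small [([0.393, -0.293, 0.032], 0.87), ([0.546, 0.389, 0.007], 0.63)]
pot_round_l
[... 580 characters left out ...]
0.554 1.284] [[520.6944629507854, 0.0, 323.5056931168766], [0.0, 520.6944629507854, 237.53516823718437], [0.0, 0.0, 1.0]]
pot_round_small [([0.39, -0.285, 0.031], 0.69)]
pot_round_large [([0.466, -0.126, 0.002], 0.85), ([0.55, -0.388, 0.028], 0.15)]
pot_square [([0.559, -0.5, 0.03], 0.93), ([0.55, -0.388, 0.025], 0.86), ([0.538, -0.278, 0.026], 0.81)]
pot_oblong [([0.459, 0.08, 0.003], 0.76)]
saucer_round_small [([0.651, -0.115, 0.003], 0.86)]
saucer_round_large [([0.544, 0.393, 0.005], 0.95), ([0.65, -0.119, 0.008], 0.23)]
saucer_square [([0.629, 0.144, 0.006], 0.87)]
saucer_oblong [([0.363, 0.274, 0.005], 0.78)]
glaze_jar [([0.341, 0.445, 0.09], 0.96)]
cutter [([0.815, 0.04, 0.024], 0.49)]
```

View pics/top0.png

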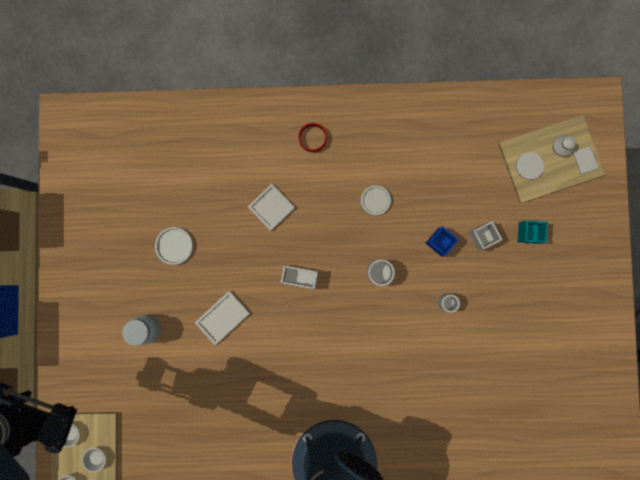

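View pics/scene0.png

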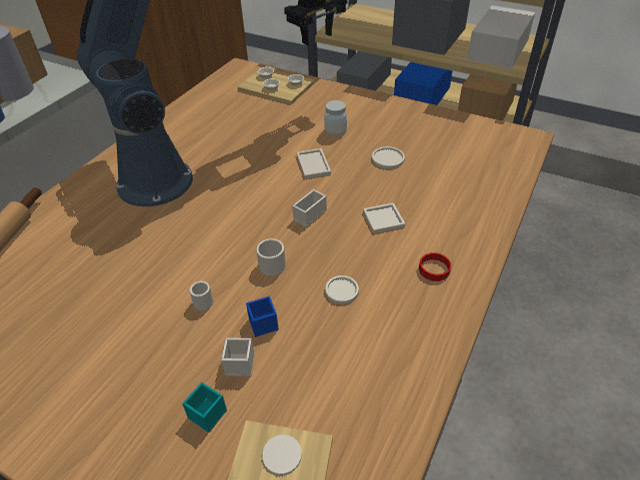

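The top view shows the cream square pot at px (487,236), between the blue decoy (442,241) and the turquoise one (533,232). The saucers are at (376,200) small round, (174,246) large round, (272,207) square and (222,318) oblong, and the jar is at (140,330). Next I'll fit exact poses by matching silhouettes in both cameras.

```bash
cat > fit.py <<'E'
import numpy as np,cv2
from scipy.optimize import minimize
SH={"pot_round_small":(44,0,50),"pot_round_large":(64,0,60),"pot_square":(52,52,55),"pot_oblong":(84,44,50),
"saucer_round_small":(76,0,12),"saucer_round_large":(96,0,12),"saucer_square":(84,84,12),"saucer_oblong":(116,76,12)}
def pts(n,x,y,a,z=0):
    w,d,h=[v/1000 for v in SH[n]]
    if d==0:
        t=np.linspace(0,2*np.pi,48,endpoint=False); P=np.c_[np.cos(t),np.sin(t)]*w/2
    else:
        P=np.array([[1,1],[1,-1],[-1,-1],[-1,1]])*[w/2,d/2]
        c,s=np.cos(a),np.sin(a); P=P@np.array([[c,s],[-s,c]])
    P=P+[x,y]
    return np.vstack([np.c_[P,np.full(len(P),z)],np.c_[P,np.full(len(P),z+h)]])
def sil(n,d,p,z,S):
    c=(d["R"]@pts(n,*p,z).T).T+d["t"]; u=(d["camera_matrix"]@(c/c[:,2:]).T).T[:,:2]
    hull=cv2.convexHull(u.astype(np.float32))[:,0]
    m=np.zeros((480*S,640*S),np.uint8)
    cv2.fillPoly(m,[np.round(((hull+.5)*S-.5)*16).astype(np.int32)],1,shift=4)
    return m
def fit(n,views,xy,z=0,S=4):
    ms=[(d,cv2.resize(m.astype(np.uint8),None,fx=S,fy=S,interpolation=cv2.INTER_NEAREST)) for d,m in views]
    def cost(p): return sum(1-(lambda s:(s&m).sum()/(s|m).sum())(sil(n,d,p,z,S)) for d,m in ms)/len(ms)
    best=None
    for a in ([0] if SH[n][1]==0 else np.radians([0,45,90,135])):
        r=minimize(cost,[*xy,a],method="Nelder-Mead",options=dict(initial_simplex=np.array([[*xy,a],[xy[0]+.01,xy[1],a],[xy[0],xy[1]+.01,a],[*xy,a+.5]]),maxiter=70))
        if best is None or r.fun<best.fun: best=r
    return best.x[0],best.x[1],np.degrees(best.x[2]),best.fun
E
python3 - <<'E'
from rig import finder
import numpy as np
from fit import *
D={c:dict(np.load(c+".npz")) for c in("scene","top")}
XY={"pot_round_small":(.39,-.29),"pot_round_large":(.468,-.128),"pot_square":(.549,-.387),"pot_oblong":(.46,.078),"saucer_round_small":(.65,-.117),"saucer_round_large":(.544,.392),"saucer_square":(.632,.145),"saucer_oblong":(.362,.273)}
for n,xy in XY.items():
    V=[]
    for c in D:
        s=sil(n,D[c],(*xy,0),0,1)>0
        o=[q["pixels"] for q in finder.outline_of(c,n)]
        o=[m for m in o if (m&s).sum()>.4*min(s.sum(),m.sum())]
        if o: V.append((D[c],o[0]))
        else: print("none",c,n)
    for k in ([V] if len(V)==1 else [V[:1],V[1:],V]):
        print(n,len(k),np.round(fit(n,k,xy),4))
E
```

```text
none scene pot_round_small
pot_round_small 1 [ 0.3884 -0.2898 -1.3463  0.1411]
pot_round_large 1 [ 0.4646 -0.1223  4.9997  0.0608]
pot_round_large 1 [ 0.4656 -0.1247  9.5433  0.0599]
pot_round_large 2 [ 0.4657 -0.1239  9.5036  0.0646]
pot_square 1 [ 0.5499 -0.3818 25.7452  0.0315]
pot_square 1 [ 0.5499 -0.3816 26.7856  0.053 ]
pot_square 2 [ 0.5501 -0.3816 26.8273  0.0434]
pot_oblong 1 [4.57900e-01 7.59000e-02 7.92093e+01 4.54000e-02]
pot_oblong 1 [4.5770e-01 7.4300e-02 7.8758e+01 7.1200e-02]
pot_oblong 2 [4.58100e-01 7.51000e-02 7.91068e+01 6.01000e-02]
saucer_round_small 1 [ 0.6464 -0.1183 18.8432  0.0617]
saucer_round_small 1 [ 0.6454 -0.1193 11.9341  0.0345]
saucer_round_small 2 [ 0.6459 -0.119  14.6101  0.0529]
saucer_round_large 1 [ 0.5433  0.396  12.2364  0.0706]
saucer_round_large 1 [0.5443 0.3947 1.41   0.0331]
saucer_round_large 2 [ 0.5439  0.3951 -0.1381  0.0542]
saucer_square 1 [ 0.6353  0.1464 42.448   0.0473]
saucer_square 1 [ 0.6369  0.1449 42.3558  0.0585]
saucer_square 2 [ 0.6362  0.1453 42.9553  0.0613]
saucer_oblong 1 [ 3.59600e-01  2.73700e-01 -4.92806e+01  4.04000e-02]
saucer_oblong 1 [ 3.61400e-01  2.72700e-01 -4.90536e+01  3.14000e-02]
saucer_oblong 2 [3.607000e-01 2.726000e-01 1.310954e+02 4.020000e-02]
```

```bash
cat > go.py <<'E'
import sys,numpy as np
from scipy.spatial.transform import Rotation as Rn
from rig import bot
# usage: go.py x,y,z,phi ...  (phi: world angle of tool y); each leg from the end of the previous one
s=bot.read_state(); p=np.array(s["position"]); R=np.array(s["tcp_rot"])
print("t",round(s["time_s"],2),"p",p.round(4),"phi",round(np.degrees(np.arctan2(R[1,1],R[0,1])),1),"F",s["force"].round(1),"grip",round(s["grasp_force"],1),"open",round(s["opening"]*87,1),"j",s["joint_positions"].round(0))
for a in sys.argv[1:]:
    x,y,z,f=map(float,a.split(",")); f=np.radians(f); c,sn=np.cos(f),np.sin(f)
    T=np.array([[-sn,c,0],[c,sn,0],[0,0,-1.]]); t=np.array([x,y,z])
    d=R.T@(t-p); w=Rn.from_matrix(R.T@T).as_rotvec(degrees=True)
    print(a,"->",d.round(4).tolist(),w.round(1).tolist(),"rows",round(max(np.linalg.norm(d)/.0417,np.linalg.norm(w)/7.16),1)); p,R=t,T
E
python3 go.py .46,.1,.2,26.5 .389,-.289,.16,26.5 .389,-.289,.033,26.5
```

```text
t 1.9 p [0.2094 0.5888 0.2395] phi 70.4 F [ 0.1 -0.  -0.1] grip 0.0 open 87.3 j [ 60.  30.  82.  -0.  68. -10.]
.46,.1,.2,26.5 -> [-0.3999, -0.3766, 0.0396] [-0.0, 0.0, 43.9] rows 13.2
.389,-.289,.16,26.5 -> [-0.3164, -0.2371, 0.04] [0.0, 0.0, 0.0] rows 9.5
.389,-.289,.033,26.5 -> [0.0, 0.0, 0.127] [0.0, 0.0, 0.0] rows 3.0
```

Careful with the scale: shifts go in shares of 40 cm and turns go in shares of 60 degrees. That gives: -0.4 m / 0.4 = -1, 0.04 m / 0.4 = 0.1, 43.9 degrees / 60 = 0.7317.

play_rows([
  [[-1,-0.9425,0.1,0,0,0.7317],[-1,-0.9425,0.1,0,0,0.7317],[-1,-0.9425,0.1,0,0,0.7317],[-1,-0.9425,0.1,0,0,0.7317],[-1,-0.9425,0.1,0,0,0.7317],[-1,-0.9425,0.1,0,0,0.7317],[-1,-0.9425,0.1,0,0,0.7317],[-1,-0.9425,0.1,0,0,0.7317]],
], fingers=0.075)

```text
time_s: 2.57
position: [0.3616, 0.2913, 0.2156]
tcp_rot: [[-0.446, 0.895, 0.001], [0.895, 0.446, 0.0], [-0.0, 0.001, -1.0]]
force: [0.9, -1.2, -0.3]
opening: 0.863
grasp_force: 0.0
```

```bash
python3 go.py .42,-.1,.17,26.5 .389,-.289,.16,26.5
```

```text
t 2.57 p [0.3616 0.2913 0.2156] phi 26.5 F [ 0.9 -1.2 -0.3] grip 0.0 open 75.1 j [ 25.  20. 106.  -0.  54.  -1.]
.42,-.1,.17,26.5 -> [-0.3762, -0.1224, 0.0455] [0.1, 0.0, 0.0] rows 9.5
.389,-.289,.16,26.5 -> [-0.1553, -0.1121, 0.01] [0.0, 0.0, 0.0] rows 4.6
```

Scaled: -0.376 m / 0.4 = -0.94, -0.122 m / 0.4 = -0.305.

play_rows([
  [[-0.94,-0.305,0.1,0,0,0],[-0.94,-0.305,0.1,0,0,0],[-0.94,-0.305,0.1,0,0,0],[-0.94,-0.305,0.1,0,0,0],[-0.94,-0.305,0.1,0,0,0],[-0.94,-0.305,0.1,0,0,0],[-0.94,-0.305,0.1,0,0,0],[-0.94,-0.305,0.1,0,0,0]],
])

```text
time_s: 3.23
position: [0.4104, -0.0372, 0.182]
tcp_rot: [[-0.446, 0.895, 0.001], [0.895, 0.446, -0.0], [-0.001, 0.001, -1.0]]
force: [1.6, 0.8, 0.6]
opening: 0.86
grasp_force: 0.0
```

```bash
python3 go.py .389,-.289,.15,26.5
```

```text
t 3.23 p [ 0.4104 -0.0372  0.182 ] phi 26.5 F [1.6 0.8 0.6] grip 0.0 open 74.8 j [-21.  20. 115.   0.  45. -47.]
.389,-.289,.15,26.5 -> [-0.2157, -0.1315, 0.032] [0.0, 0.0, 0.0] rows 6.1
```

Scaled: -0.216 m / 0.4 = -0.54, 0.032 m / 0.4 = 0.08.

play_rows([
  [[-0.54,-0.33,0.08,0,0,0],[-0.54,-0.33,0.08,0,0,0],[-0.54,-0.33,0.08,0,0,0],[-0.54,-0.33,0.08,0,0,0],[-0.54,-0.33,0.08,0,0,0],[-0.54,-0.33,0.08,0,0,0],[-0.54,-0.33,0.08,0,0,0],[-0.54,-0.33,0.08,0,0,0]],
])

```text
time_s: 3.9
position: [0.3887, -0.2906, 0.1496]
tcp_rot: [[-0.442, 0.897, 0.001], [0.897, 0.442, -0.002], [-0.002, 0.0, -1.0]]
force: [-0.1, 0.5, -1.1]
opening: 0.859
grasp_force: 0.0
```

```bash
python3 go.py .389,-.289,.033,26.5
python3 - <<'E'
from rig import imaging
import cv2,numpy as np
d=imaging.capture("wrist"); cv2.imwrite("pics/w1.png",d["frame"][...,::-1])
E
```

```text
t 3.9 p [ 0.3887 -0.2906  0.1496] phi 26.3 F [-0.1  0.5 -1.1] grip 0.0 open 74.7 j [-50.  28. 107.  -0.  45. -76.]
.389,-.289,.033,26.5 -> [0.0016, 0.001, 0.1166] [0.0, 0.1, -0.2] rows 2.8
```

View pics/w1.png

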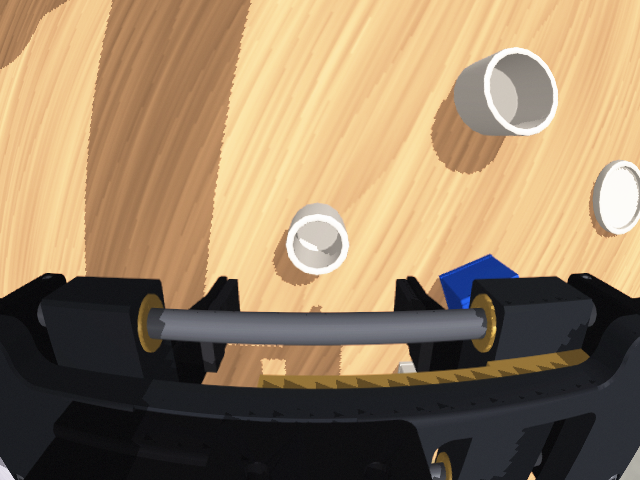

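The small pot (318,240) sits midway between the jaws (222 and 415). I'll check its position with the wrist camera network.

```bash
cat > wfit.py <<'E'
# rim-ring fit in wrist view: mask outline -> ray -> plane is avoided; project model hull with the fisheye
import sys,numpy as np,cv2
from rig import imaging,finder
from fit import *
def projw(d,P):
    c=P@d["R"].T+d["t"]; r=np.hypot(c[:,0],c[:,1]); k=np.arctan2(r,c[:,2])/r; K=d["camera_matrix"]
    return np.c_[K[0,0]*k*c[:,0]+K[0,2],K[1,1]*k*c[:,1]+K[1,2]]
def silw(n,d,p,z):
    m=np.zeros((480,640),np.uint8); cv2.fillConvexPoly(m,np.round(cv2.convexHull(projw(d,pts(n,*p,z)).astype(np.float32))*16).astype(np.int32),1,shift=4); return m
def wfit(n,xy,a0=0,z=0):
    d=imaging.capture("wrist"); s=silw(n,d,(*xy,a0),z)>0
    o=[q["pixels"] for q in finder.outline_of("wrist",n)]; o=[m for m in o if (m&s).sum()>.3*min(s.sum(),m.sum())]
    if not o: return None,d
    m=o[0].astype(np.uint8)
    f=lambda p:1-((lambda q:(q&m).sum()/(q|m).sum())(silw(n,d,p,z)))
    r=minimize(f,[*xy,a0],method="Nelder-Mead",options=dict(initial_simplex=[[*xy,a0],[xy[0]+.008,xy[1],a0],[xy[0],xy[1]+.008,a0],[*xy,a0+.15]],maxiter=90))
    return (r.x[0].round(4),r.x[1].round(4),np.degrees(r.x[2]).round(1),round(r.fun,3)),d
if __name__=="__main__":
    n,x,y,a=sys.argv[1:5]; print(wfit(n,(float(x),float(y)),np.radians(float(a)),float(sys.argv[5]) if len(sys.argv)>5 else 0)[0])
E
python3 wfit.py pot_round_small .389 -.289 0; python3 wfit.py pot_round_large .4655 -.124 0;python3 wfit.py saucer_round_small .646 -.119 0
```

```text
(np.float64(0.3862), np.float64(-0.2874), np.float64(2.4), np.float64(0.077))
(np.float64(0.4643), np.float64(-0.1222), np.float64(-0.9), np.float64(0.058))
(np.float64(0.6466), np.float64(-0.117), np.float64(-1.9), np.float64(0.034))
```

Scaled: 0.12 m / 0.4 = 0.3, 0.03 m / 0.4 = 0.075.

play_rows([
  [[0.0075,-0.0025,0.075,0,0,0],[0.0075,-0.0025,0.15,0,0,0],[0.0075,-0.0025,0.2125,0,0,0],[0.0075,-0.0025,0.2625,0,0,0],[0.0075,-0.0025,0.2875,0,0,0],[0.0075,-0.0025,0.3,0,0,0],[0.0075,-0.0025,0.3,0,0,0]],
])

```text
time_s: 4.83
position: [0.3863, -0.2844, 0.0293]
tcp_rot: [[-0.447, 0.894, -0.001], [0.894, 0.447, 0.001], [0.001, -0.0, -1.0]]
force: [-0.2, 0.0, 0.7]
opening: 0.864
grasp_force: 0.0
```

play_rows([
  [[0,0,0,0,0,0],[0,0,0,0,0,0],[0,0,0,0,0,0],[0,0,0,0,0,0],[0,0,0,0,0,0],[0,0,0,0,0,0]],
], fingers=0.03)

```text
time_s: 5.33
position: [0.3865, -0.2853, 0.0303]
tcp_rot: [[-0.446, 0.895, 0.001], [0.895, 0.446, -0.001], [-0.001, 0.0, -1.0]]
force: [0.7, 0.9, 3.9]
opening: 0.504
grasp_force: 30.0
```

Scaled: -0.09 m / 0.4 = -0.225, -0.03 m / 0.4 = -0.075.

play_rows([
  [[0,0,-0.025,0,0,0],[0,0,-0.075,0,0,0],[0,0,-0.15,0,0,0],[0,0,-0.225,0,0,0],[0,0,-0.225,0,0,0]],
])

```text
time_s: 5.75
position: [0.3882, -0.287, 0.1245]
tcp_rot: [[-0.447, 0.895, 0.006], [0.895, 0.447, -0.007], [-0.009, 0.002, -1.0]]
force: [0.6, -1.7, -1.2]
opening: 0.501
grasp_force: 30.0
```

```bash
python3 go.py .646,-.116,.11,26.5
```

```text
t 5.75 p [ 0.3882 -0.287   0.1245] phi 26.5 F [ 0.6 -1.7 -1.2] grip 30.0 open 43.6 j [-50.  30. 109.   0.  41. -76.]
.646,-.116,.11,26.5 -> [0.038, 0.307, 0.0149] [0.1, 0.5, 0.0] rows 7.4
```

Scaled: 0.307 m / 0.4 = 0.7675, 0.08 m / 0.4 = 0.2.

play_rows([
  [[0.0125,0.1,0,0,0,0],[0.025,0.2,0,0,0,0],[0.0375,0.3,0,0,0,0],[0.05,0.4,0,0,0,0],[0.0625,0.5,0,0,0,0],[0.075,0.6,0.0125,0,0,0],[0.0875,0.7,0.025,0,0,0],[0.095,0.7675,0.03,0,0,0]],
])

```text
time_s: 6.42
position: [0.6461, -0.1111, 0.1069]
tcp_rot: [[-0.448, 0.894, 0.0], [0.894, 0.448, 0.001], [0.001, 0.001, -1.0]]
force: [0.2, 0.2, -2.1]
opening: 0.501
grasp_force: 30.0
```

play_rows([
  [[0,0,0,0,0,0],[0,0,0,0,0,0],[0,0,0,0,0,0]],
])

```text
time_s: 6.67
position: [0.6425, -0.1137, 0.107]
tcp_rot: [[-0.447, 0.895, -0.003], [0.895, 0.447, 0.001], [0.002, -0.002, -1.0]]
force: [-0.3, -0.6, -1.4]
opening: 0.5
grasp_force: 30.0
```

```bash
python3 wfit.py saucer_round_small .646 -.118 0;python3 go.py .646,-.116,.038,26.5
```

```text
(np.float64(0.6459), np.float64(-0.1182), np.float64(4.5), np.float64(0.428))
t 6.77 p [ 0.6424 -0.1146  0.1075] phi 26.4 F [-0.1  0.4 -1.6] grip 30.0 open 43.9 j [-20.  41.  84.  -0.  55. -46.]
.646,-.116,.038,26.5 -> [-0.0029, 0.0027, 0.0695] [-0.1, -0.1, -0.1] rows 1.7
```

Scaled: 0.068 m / 0.4 = 0.17, -0.003 m / 0.4 = -0.0075.

play_rows([
  [[-0.0075,0.0075,0.05,0,0,0],[-0.0075,0.0075,0.1,0,0,0],[-0.0075,0.0075,0.1375,0,0,0],[-0.0075,0.0075,0.155,0,0,0],[-0.0075,0.0075,0.165,0,0,0],[-0.0075,0.0075,0.17,0,0,0],[-0.0075,0.0075,0.17,0,0,0]],
])

```text
time_s: 7.35
position: [0.648, -0.1158, 0.0401]
tcp_rot: [[-0.446, 0.895, 0.0], [0.895, 0.446, -0.0], [-0.0, 0.0, -1.0]]
force: [-0.5, 0.1, -1.1]
opening: 0.505
grasp_force: 30.0
```

```bash
python3 go.py .646,-.116,.036,26.5
```

```text
t 7.35 p [ 0.648  -0.1158  0.0401] phi 26.5 F [-0.5  0.1 -1.1] grip 30.0 open 43.9 j [-20.  47.  84.  -0.  48. -46.]
.646,-.116,.036,26.5 -> [0.0008, -0.0019, 0.0041] [0.0, 0.0, -0.0] rows 0.1
```

Scaled: 0.004 m / 0.4 = 0.01, 0.0035 m / 0.4 = 0.0088.

play_rows([
  [[0,-0.0025,0.0025,0,0,0],[0,-0.0025,0.005,0,0,0],[0,-0.0025,0.0075,0,0,0],[0,-0.0025,0.0088,0,0,0],[0,-0.0025,0.01,0,0,0],[0,-0.0025,0.01,0,0,0]],
])

```text
time_s: 7.85
position: [0.6473, -0.1157, 0.0364]
tcp_rot: [[-0.447, 0.895, 0.0], [0.895, 0.447, -0.0], [-0.0, 0.0, -1.0]]
force: [-0.1, 0.3, 0.9]
opening: 0.504
grasp_force: 30.0
```

Scaled: 0.0005 m / 0.4 = 0.0013.

play_rows([
  [[0,0,0.0013,0,0,0],[0,0,0.0013,0,0,0]],
])

```text
time_s: 8.02
position: [0.6474, -0.1157, 0.0363]
tcp_rot: [[-0.447, 0.895, 0.0], [0.895, 0.447, -0.0], [-0.0, 0.0, -1.0]]
force: [-1.6, 0.0, 5.1]
opening: 0.502
grasp_force: 30.0
```

Scaled: -0.11 m / 0.4 = -0.275, -0.09 m / 0.4 = -0.225.

play_rows([
  [[0,0,0,0,0,0],[0,0,0,0,0,0],[0,0,0,0,0,0],[0,0,0,0,0,0],[0,0,-0.05,0,0,0],[0,0,-0.125,0,0,0],[0,0,-0.225,0,0,0],[0,0,-0.275,0,0,0]],
], fingers=0.065)

```text
time_s: 8.68
position: [0.6489, -0.1163, 0.1489]
tcp_rot: [[-0.446, 0.895, 0.005], [0.895, 0.446, -0.002], [-0.004, 0.004, -1.0]]
force: [1.4, -0.5, -0.2]
opening: 0.748
grasp_force: 0.0
```

```bash
python3 wfit.py saucer_round_small .646 -.118 0; python3 wfit.py pot_round_small .646 -.118 0 .006;python3 wfit.py pot_round_large .465 -.124 0;python3 go.py .465,-.123,.15,26.5
```

```text
(np.float64(0.6453), np.float64(-0.1187), np.float64(4.0), np.float64(0.56))
(np.float64(0.6476), np.float64(-0.1186), np.float64(-1.1), np.float64(0.066))
(np.float64(0.4633), np.float64(-0.1241), np.float64(0.6), np.float64(0.043))
t 8.98 p [ 0.6459 -0.1153  0.1435] phi 26.5 F [-0.6  0.   0.4] grip 0.0 open 65.0 j [-20.  39.  82.  -0.  59. -46.]
.465,-.123,.15,26.5 -> [0.0739, -0.1653, -0.0059] [-0.1, -0.1, 0.0] rows 4.3
```

Scaled: -0.165 m / 0.4 = -0.4125, -0.15 m / 0.4 = -0.375.

play_rows([
  [[0.045,-0.1,0,0,0,0],[0.09,-0.2,0,0,0,0],[0.135,-0.3,0,0,0,0],[0.17,-0.375,0,0,0,0],[0.185,-0.4125,0,0,0,0],[0.185,-0.4125,0,0,0,0],[0.185,-0.4125,0,0,0,0],[0.185,-0.4125,0,0,0,0]],
], fingers=0.087)

```text
time_s: 9.65
position: [0.4677, -0.1237, 0.1448]
tcp_rot: [[-0.446, 0.895, 0.001], [0.895, 0.446, -0.0], [-0.001, 0.001, -1.0]]
force: [-0.1, -0.3, -0.0]
opening: 1.004
grasp_force: 0.0
```

```bash
python3 wfit.py pot_round_large .465 -.124 0;python3 go.py .4645,-.1235,.036,26.5
```

```text
(np.float64(0.4646), np.float64(-0.1235), np.float64(5.4), np.float64(0.06))
t 9.75 p [ 0.4681 -0.1236  0.145 ] phi 26.5 F [ 0.1 -1.3  1.1] grip 0.0 open 86.9 j [-28.  28. 107.   0.  44. -55.]
.4645,-.1235,.036,26.5 -> [0.0018, -0.0033, 0.109] [0.0, 0.1, 0.0] rows 2.6
```

Scaled: 0.109 m / 0.4 = 0.2725, 0.107 m / 0.4 = 0.2675.

play_rows([
  [[0.005,-0.0075,0.05,0,0,0],[0.005,-0.0075,0.125,0,0,0],[0.005,-0.0075,0.2,0,0,0],[0.005,-0.0075,0.25,0,0,0],[0.005,-0.0075,0.2675,0,0,0],[0.005,-0.0075,0.2725,0,0,0],[0.005,-0.0075,0.2725,0,0,0],[0.005,-0.0075,0.2725,0,0,0]],
])

```text
time_s: 10.42
position: [0.4639, -0.1231, 0.037]
tcp_rot: [[-0.447, 0.895, 0.002], [0.895, 0.447, -0.001], [-0.002, 0.001, -1.0]]
force: [-0.2, -0.1, -0.7]
opening: 1.004
grasp_force: 0.0
```

play_rows([
  [[0,0,0,0,0,0],[0,0,0,0,0,0],[0,0,0,0,0,0],[0,0,0,0,0,0],[0,0,0,0,0,0],[0,0,0,0,0,0]],
], fingers=0.05)

```text
time_s: 10.92
position: [0.4636, -0.123, 0.0369]
tcp_rot: [[-0.446, 0.895, 0.002], [0.895, 0.446, -0.001], [-0.002, 0.001, -1.0]]
force: [0.8, -0.1, 5.8]
opening: 0.732
grasp_force: 30.0
```

Scaled: -0.13 m / 0.4 = -0.325, -0.12 m / 0.4 = -0.3.

play_rows([
  [[0,0,-0.025,0,0,0],[0,0,-0.075,0,0,0],[0,0,-0.15,0,0,0],[0,0,-0.225,0,0,0],[0,0,-0.3,0,0,0],[0,0,-0.325,0,0,0]],
])

```text
time_s: 11.42
position: [0.4639, -0.1233, 0.1701]
tcp_rot: [[-0.447, 0.895, 0.005], [0.895, 0.447, -0.003], [-0.004, 0.003, -1.0]]
force: [0.8, -0.0, -1.5]
opening: 0.73
grasp_force: 30.0
```

```bash
python3 go.py .5,.16,.17,26.5 .544,.395,.14,26.5
```

```text
t 11.42 p [ 0.4639 -0.1233  0.1701] phi 26.5 F [ 0.8 -0.  -1.5] grip 30.0 open 63.5 j [-28.  25. 107.  -0.  48. -55.]
.5,.16,.17,26.5 -> [0.2373, 0.1588, -0.0005] [0.2, 0.2, 0.0] rows 6.8
.544,.395,.14,26.5 -> [0.1907, 0.1442, 0.03] [0.0, 0.0, 0.0] rows 5.8
```

Scaled: 0.237 m / 0.4 = 0.5925, 0.14 m / 0.4 = 0.35.

play_rows([
  [[0.075,0.05,0,0,0,0],[0.15,0.1,0,0,0,0],[0.225,0.15,0,0,0,0],[0.3,0.2,0,0,0,0],[0.375,0.25,0,0,0,0],[0.45,0.3,0,0,0,0],[0.525,0.35,0,0,0,0],[0.5925,0.3975,0,0,0,0]],
])

```text
time_s: 12.08
position: [0.498, 0.1623, 0.1663]
tcp_rot: [[-0.447, 0.895, -0.002], [0.895, 0.447, -0.0], [0.001, -0.002, -1.0]]
force: [0.5, -1.0, -1.7]
opening: 0.736
grasp_force: 30.0
```

Scaled: 0.19 m / 0.4 = 0.475, 0.175 m / 0.4 = 0.4375.

play_rows([
  [[0.075,0.0575,0,0,0,0],[0.15,0.1125,0,0,0,0],[0.225,0.17,0.0125,0,0,0],[0.3,0.225,0.025,0,0,0],[0.375,0.2825,0.0375,0,0,0],[0.4375,0.325,0.05,0,0,0],[0.475,0.36,0.0625,0,0,0],[0.475,0.36,0.075,0,0,0]],
])

```text
time_s: 12.75
position: [0.5435, 0.3989, 0.136]
tcp_rot: [[-0.45, 0.893, 0.002], [0.893, 0.45, 0.002], [0.001, 0.003, -1.0]]
force: [0.7, -0.3, -1.4]
opening: 0.734
grasp_force: 30.0
```

play_rows([
  [[0,0,0,0,0,0],[0,0,0,0,0,0],[0,0,0,0,0,0],[0,0,0,0,0,0]],
])

```text
time_s: 13.08
position: [0.5434, 0.3933, 0.1367]
tcp_rot: [[-0.445, 0.895, -0.0], [0.895, 0.445, -0.0], [-0.0, -0.001, -1.0]]
force: [-0.4, -0.3, -1.9]
opening: 0.729
grasp_force: 30.0
```

```bash
python3 wfit.py saucer_round_large .544 .395 0;python3 go.py .544,.395,.047,26.5
```

```text
(np.float64(0.5421), np.float64(0.394), np.float64(3.9), np.float64(0.495))
t 13.18 p [0.5436 0.3936 0.1369] phi 26.4 F [ 0.6  0.4 -1.4] grip 30.0 open 63.5 j [26. 40. 80. -0. 60. -0.]
.544,.395,.047,26.5 -> [0.0011, 0.0009, 0.0899] [0.0, 0.0, -0.1] rows 2.2
```

Scaled: 0.091 m / 0.4 = 0.2275, 0.001 m / 0.4 = 0.0025.

play_rows([
  [[0.0025,0.0025,0.05,0,0,0],[0.0025,0.0025,0.125,0,0,0],[0.0025,0.0025,0.175,0,0,0],[0.0025,0.0025,0.205,0,0,0],[0.0025,0.0025,0.22,0,0,0],[0.0025,0.0025,0.2275,0,0,0],[0.0025,0.0025,0.2275,0,0,0],[0.0025,0.0025,0.2275,0,0,0]],
])

```text
time_s: 13.85
position: [0.5448, 0.3963, 0.0465]
tcp_rot: [[-0.446, 0.895, 0.002], [0.895, 0.446, 0.001], [0.0, 0.002, -1.0]]
force: [-0.2, 0.1, -1.7]
opening: 0.728
grasp_force: 30.0
```

Scaled: 0.002 m / 0.4 = 0.005, 0.001 m / 0.4 = 0.0025.

play_rows([
  [[0,0,0.0013,0,0,0],[0,0,0.0025,0,0,0],[0,0,0.0038,0,0,0],[0,0,0.005,0,0,0],[0,0,0.005,0,0,0],[0,0,0.005,0,0,0]],
])

```text
time_s: 14.35
position: [0.5438, 0.396, 0.0434]
tcp_rot: [[-0.446, 0.895, 0.0], [0.895, 0.446, 0.0], [-0.0, 0.0, -1.0]]
force: [0.9, -0.6, -2.4]
opening: 0.728
grasp_force: 30.0
```

Scaled: 0.001 m / 0.4 = 0.0025, 0.0005 m / 0.4 = 0.0013.

play_rows([
  [[0,0,0.0013,0,0,0],[0,0,0.0025,0,0,0],[0,0,0.0025,0,0,0]],
])

```text
time_s: 14.6
position: [0.5439, 0.396, 0.043]
tcp_rot: [[-0.447, 0.895, 0.0], [0.895, 0.447, 0.0], [-0.0, 0.0, -1.0]]
force: [-1.6, -2.0, 3.2]
opening: 0.727
grasp_force: 30.0
```

play_rows([
  [[0,0,0,0,0,0],[0,0,0,0,0,0],[0,0,0,0,0,0],[0,0,0,0,0,0],[0,0,-0.05,0,0,0],[0,0,-0.125,0,0,0],[0,0,-0.225,0,0,0],[0,0,-0.3,0,0,0]],
], fingers=0.084)

```text
time_s: 15.27
position: [0.5443, 0.3962, 0.1642]
tcp_rot: [[-0.446, 0.895, 0.001], [0.895, 0.446, 0.001], [0.0, 0.001, -1.0]]
force: [0.5, 0.2, 0.1]
opening: 0.963
grasp_force: 0.0
```

```bash
python3 wfit.py pot_round_large .544 .395 0 .006;python3 go.py .5,.1,.17,26.5 .52,-.15,.17,26.5 .55,-.3815,.15,26.5
```

```text
(np.float64(0.5426), np.float64(0.3957), np.float64(4.1), np.float64(0.046))
t 15.37 p [0.5478 0.398  0.1689] phi 26.5 F [0.2 0.1 0. ] grip 0.0 open 83.9 j [27. 38. 78.  0. 63.  0.]
.5,.1,.17,26.5 -> [-0.2453, -0.1758, -0.0035] [0.8, -0.0, 0.0] rows 7.2
.52,-.15,.17,26.5 -> [-0.2327, -0.0937, 0.0] [0.0, 0.0, 0.0] rows 6.0
.55,-.3815,.15,26.5 -> [-0.2206, -0.0764, 0.02] [0.0, 0.0, 0.0] rows 5.6
```

Now the square pot.

Scaled: -0.245 m / 0.4 = -0.6125, -0.15 m / 0.4 = -0.375.

play_rows([
  [[-0.07,-0.05,0,0,0,0],[-0.14,-0.1,0,0,0,0],[-0.21,-0.15,0,0,0,0],[-0.28,-0.2,0,0,0,0],[-0.35,-0.25,0,0,0,0],[-0.4375,-0.3125,0,0,0,0],[-0.525,-0.375,0,0,0,0],[-0.6125,-0.44,0,0,0,0]],
], fingers=0.08)

```text
time_s: 16.03
position: [0.4957, 0.1011, 0.1617]
tcp_rot: [[-0.447, 0.894, -0.001], [0.894, 0.447, -0.0], [0.0, -0.001, -1.0]]
force: [1.0, -0.7, -0.5]
opening: 0.924
grasp_force: 0.0
```

Scaled: -0.233 m / 0.4 = -0.5825, -0.2 m / 0.4 = -0.5.

play_rows([
  [[-0.0875,-0.035,0,0,0,0],[-0.175,-0.07,0,0,0,0],[-0.2625,-0.105,0,0,0,0],[-0.35,-0.14,0,0,0,0],[-0.425,-0.1725,0,0,0,0],[-0.5,-0.2,0,0,0,0],[-0.5825,-0.235,0,0,0,0]],
])

```text
time_s: 16.62
position: [0.516, -0.149, 0.1616]
tcp_rot: [[-0.446, 0.895, -0.001], [0.895, 0.446, 0.001], [0.001, -0.0, -1.0]]
force: [0.8, 0.9, -1.2]
opening: 0.923
grasp_force: 0.0
```

Scaled: -0.22 m / 0.4 = -0.55, -0.205 m / 0.4 = -0.5125.

play_rows([
  [[-0.0875,-0.03,0,0,0,0],[-0.175,-0.06,0,0,0,0],[-0.2625,-0.09,0,0,0,0],[-0.35,-0.12,0,0,0,0],[-0.4375,-0.15,0,0,0,0],[-0.5125,-0.175,0.025,0,0,0],[-0.55,-0.19,0.05,0,0,0],[-0.55,-0.19,0.05,0,0,0]],
])

```text
time_s: 17.28
position: [0.5455, -0.3816, 0.1391]
tcp_rot: [[-0.443, 0.896, -0.002], [0.896, 0.443, 0.001], [0.002, -0.001, -1.0]]
force: [0.1, 0.3, -0.7]
opening: 0.918
grasp_force: 0.0
```

play_rows([
  [[0,0,0,0,0,0],[0,0,0,0,0,0],[0,0,0,0,0,0]],
])

```text
time_s: 17.53
position: [0.5465, -0.3764, 0.1422]
tcp_rot: [[-0.448, 0.894, -0.001], [0.894, 0.448, 0.001], [0.002, -0.0, -1.0]]
force: [-0.4, 1.0, -0.5]
opening: 0.918
grasp_force: 0.0
```

```bash
python3 wfit.py pot_square .55 -.3815 26.5;python3 go.py .55,-.3815,.033,26.5
```

```text
(np.float64(0.5486), np.float64(-0.3812), np.float64(26.2), np.float64(0.035))
t 17.63 p [ 0.5469 -0.3768  0.1428] phi 26.6 F [-0.7 -0.4 -0.6] grip 0.0 open 79.8 j [-44.  40.  81.   0.  60. -71.]
.55,-.3815,.033,26.5 -> [-0.0056, 0.0007, 0.1098] [0.0, -0.0, 0.1] rows 2.6
```

Scaled: 0.11 m / 0.4 = 0.275, -0.005 m / 0.4 = -0.0125.

play_rows([
  [[-0.0125,0,0.05,0,0,0],[-0.0125,0,0.125,0,0,0],[-0.0125,0,0.2,0,0,0],[-0.0125,0,0.25,0,0,0],[-0.0125,0,0.2675,0,0,0],[-0.0125,0,0.275,0,0,0],[-0.0125,0,0.275,0,0,0],[-0.0125,0,0.275,0,0,0]],
])

```text
time_s: 18.3
position: [0.5499, -0.3835, 0.0339]
tcp_rot: [[-0.447, 0.895, 0.002], [0.895, 0.447, -0.002], [-0.003, 0.001, -1.0]]
force: [1.8, 0.5, -0.2]
opening: 0.919
grasp_force: 0.0
```

play_rows([
  [[0,0,0,0,0,0],[0,0,0,0,0,0],[0,0,0,0,0,0],[0,0,0,0,0,0],[0,0,0,0,0,0],[0,0,0,0,0,0]],
], fingers=0.038)

```text
time_s: 18.8
position: [0.5492, -0.3831, 0.0327]
tcp_rot: [[-0.446, 0.895, 0.001], [0.895, 0.446, -0.0], [-0.001, 0.001, -1.0]]
force: [0.9, 1.3, 1.7]
opening: 0.596
grasp_force: 30.0
```

Scaled: -0.13 m / 0.4 = -0.325, -0.12 m / 0.4 = -0.3.

play_rows([
  [[0,0,-0.025,0,0,0],[0,0,-0.075,0,0,0],[0,0,-0.15,0,0,0],[0,0,-0.225,0,0,0],[0,0,-0.3,0,0,0],[0,0,-0.325,0,0,0]],
])

```text
time_s: 19.3
position: [0.5507, -0.3848, 0.1676]
tcp_rot: [[-0.447, 0.895, 0.006], [0.895, 0.447, -0.006], [-0.008, 0.003, -1.0]]
force: [1.0, -0.8, 0.2]
opening: 0.596
grasp_force: 30.0
```

```bash
python3 go.py .58,-.12,.17,26.5 .636,.1455,.13,42.5
```

```text
t 19.3 p [ 0.5507 -0.3848  0.1676] phi 26.5 F [ 1.  -0.8  0.2] grip 30.0 open 51.9 j [-44.  38.  79.  -0.  62. -71.]
.58,-.12,.17,26.5 -> [0.2238, 0.1445, -0.0038] [0.1, 0.4, 0.0] rows 6.4
.636,.1455,.13,42.5 -> [0.2126, 0.1686, 0.04] [0.0, 0.0, -16.0] rows 6.6
```

Scaled: 0.224 m / 0.4 = 0.56, 0.17 m / 0.4 = 0.425.

play_rows([
  [[0.05,0.0325,0,0,0,0],[0.125,0.08,0,0,0,0],[0.2,0.13,0,0,0,0],[0.275,0.1775,0,0,0,0],[0.35,0.225,0,0,0,0],[0.425,0.275,0,0,0,0],[0.5,0.325,0,0,0,0],[0.56,0.3625,0,0,0,0]],
])

```text
time_s: 19.97
position: [0.5778, -0.1149, 0.1615]
tcp_rot: [[-0.447, 0.894, -0.002], [0.894, 0.447, 0.001], [0.002, -0.001, -1.0]]
force: [0.5, 0.2, -1.2]
opening: 0.596
grasp_force: 30.0
```

Scaled: 0.212 m / 0.4 = 0.53, 0.205 m / 0.4 = 0.5125, -16 degrees / 60 = -0.2667.

play_rows([
  [[0.075,0.06,0,0,0,-0.0333],[0.15,0.12,0,0,0,-0.0667],[0.225,0.1775,0.0125,0,0,-0.1167],[0.3,0.2375,0.025,0,0,-0.1667],[0.375,0.2975,0.05,0,0,-0.2],[0.45,0.3575,0.075,0,0,-0.2333],[0.5125,0.405,0.0875,0,0,-0.2667],[0.53,0.42,0.0875,0,0,-0.2667]],
])

```text
time_s: 20.63
position: [0.6329, 0.1519, 0.125]
tcp_rot: [[-0.68, 0.734, -0.003], [0.734, 0.68, 0.002], [0.003, -0.001, -1.0]]
force: [-0.6, -0.1, -1.5]
opening: 0.597
grasp_force: 30.0
```

play_rows([
  [[0,0,0,0,0,0],[0,0,0,0,0,0],[0,0,0,0,0,0],[0,0,0,0,0,0]],
])

```text
time_s: 20.97
position: [0.6343, 0.145, 0.1275]
tcp_rot: [[-0.674, 0.739, -0.0], [0.739, 0.674, -0.0], [-0.0, -0.0, -1.0]]
force: [-0.1, -0.4, -0.6]
opening: 0.593
grasp_force: 30.0
```

```bash
python3 wfit.py saucer_square .636 .1455 42.7;python3 go.py .636,.1455,.042,42.7
python3 - <<'E'
from rig import imaging
import cv2
cv2.imwrite("pics/w2.png",imaging.capture("wrist")["frame"][...,::-1])
E
```

```text
(np.float64(0.6344), np.float64(0.1463), np.float64(44.5), np.float64(0.549))
t 21.07 p [0.6344 0.1451 0.1276] phi 42.4 F [-0.   0.3 -1. ] grip 30.0 open 51.5 j [  3.  40.  83.  -0.  57. -39.]
.636,.1455,.042,42.7 -> [-0.0008, 0.0014, 0.0856] [-0.0, 0.0, -0.3] rows 2.1
```

View pics/w2.png

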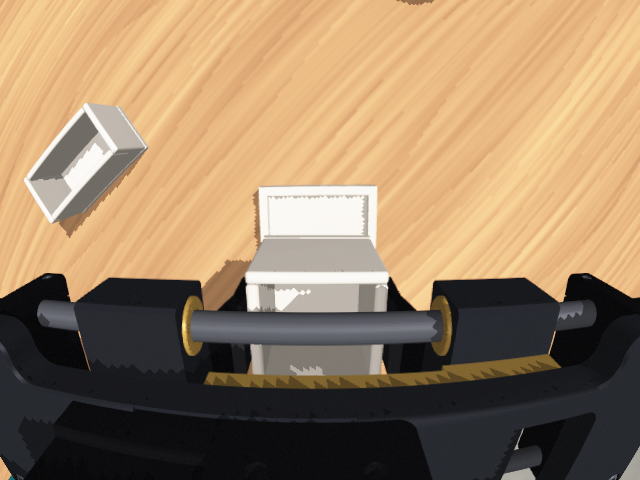

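The held square pot (248–387, top edge at row 275) lines up with the square saucer's sides (260–377, row 186). Lowering it now.

Scaled: 0.086 m / 0.4 = 0.215, 0.084 m / 0.4 = 0.21.

play_rows([
  [[-0.005,0.0025,0.05,0,0,0],[-0.005,0.0025,0.125,0,0,0],[-0.005,0.0025,0.17,0,0,0],[-0.005,0.0025,0.2,0,0,0],[-0.005,0.0025,0.21,0,0,0],[-0.005,0.0025,0.215,0,0,0],[-0.005,0.0025,0.215,0,0,0],[-0.005,0.0025,0.215,0,0,0]],
])

```text
time_s: 21.78
position: [0.6375, 0.146, 0.0425]
tcp_rot: [[-0.676, 0.737, 0.002], [0.737, 0.676, 0.0], [-0.002, 0.002, -1.0]]
force: [-0.6, 1.3, -1.6]
opening: 0.595
grasp_force: 30.0
```

Scaled: 0.002 m / 0.4 = 0.005, 0.0015 m / 0.4 = 0.0038.

play_rows([
  [[0,0,0.0013,0,0,0],[0,0,0.0025,0,0,0],[0,0,0.0038,0,0,0],[0,0,0.005,0,0,0],[0,0,0.005,0,0,0],[0,0,0.005,0,0,0]],
])

```text
time_s: 22.28
position: [0.6364, 0.1461, 0.0393]
tcp_rot: [[-0.676, 0.737, 0.0], [0.737, 0.676, 0.0], [0.0, 0.0, -1.0]]
force: [-0.5, -0.3, -1.2]
opening: 0.592
grasp_force: 30.0
```

Scaled: 0.001 m / 0.4 = 0.0025, 0.0005 m / 0.4 = 0.0013.

play_rows([
  [[0,0,0.0013,0,0,0],[0,0,0.0025,0,0,0],[0,0,0.0025,0,0,0]],
])

```text
time_s: 22.53
position: [0.6365, 0.1461, 0.0387]
tcp_rot: [[-0.676, 0.737, 0.0], [0.737, 0.676, -0.0], [-0.0, 0.0, -1.0]]
force: [-1.4, -0.5, 2.4]
opening: 0.591
grasp_force: 30.0
```

Contact; release and back off.

Scaled: -0.12 m / 0.4 = -0.3, -0.09 m / 0.4 = -0.225.

play_rows([
  [[0,0,0,0,0,0],[0,0,0,0,0,0],[0,0,0,0,0,0],[0,0,0,0,0,0],[0,0,-0.05,0,0,0],[0,0,-0.125,0,0,0],[0,0,-0.225,0,0,0],[0,0,-0.3,0,0,0]],
], fingers=0.072)

```text
time_s: 23.2
position: [0.6368, 0.1461, 0.1603]
tcp_rot: [[-0.676, 0.737, 0.001], [0.737, 0.676, 0.0], [-0.001, 0.001, -1.0]]
force: [1.1, 0.5, 0.4]
opening: 0.825
grasp_force: 0.0
```

```bash
python3 wfit.py pot_square .636 .1455 42.7 .006; python3 wfit.py pot_oblong .458 .075 79;python3 go.py .458,.075,.15,-11
```

```text
(np.float64(0.6344), np.float64(0.1473), np.float64(42.5), np.float64(0.029))
(np.float64(0.4568), np.float64(0.075), np.float64(78.1), np.float64(0.029))
t 23.4 p [0.6369 0.1461 0.1594] phi 42.5 F [0.4 0.4 1.4] grip 0.0 open 72.1 j [  3.  38.  82.  -0.  60. -39.]
.458,.075,.15,-11 -> [0.0685, -0.1799, 0.009] [0.1, 0.0, 53.5] rows 7.5
```

Scaled: -0.18 m / 0.4 = -0.45, -0.16 m / 0.4 = -0.4, 53.8 degrees / 60 = 0.8967.

play_rows([
  [[0.02,-0.055,0,0,0,0.1083],[0.0425,-0.1125,0,0,0,0.2167],[0.065,-0.17,0,0,0,0.3333],[0.0875,-0.225,0,0,0,0.45],[0.1075,-0.28,0,0,0,0.5667],[0.13,-0.3375,0,0,0,0.6833],[0.15,-0.4,0,0,0,0.8],[0.1725,-0.45,0.0125,0,0,0.8967]],
])

```text
time_s: 24.07
position: [0.4544, 0.0748, 0.1522]
tcp_rot: [[0.201, 0.98, -0.003], [0.98, -0.201, 0.0], [-0.001, -0.003, -1.0]]
force: [0.1, -0.6, -0.0]
opening: 0.826
grasp_force: 0.0
```

play_rows([
  [[0,0,0,0,0,0],[0,0,0,0,0,0],[0,0,0,0,0,0],[0,0,0,0,0,0]],
])

```text
time_s: 24.4
position: [0.4585, 0.0754, 0.153]
tcp_rot: [[0.195, 0.981, 0.001], [0.981, -0.195, -0.0], [0.0, 0.001, -1.0]]
force: [0.6, 0.0, 0.5]
opening: 0.828
grasp_force: 0.0
```

```bash
python3 wfit.py pot_oblong .458 .075 79;python3 go.py .4575,.075,.03,-11.3
```

```text
(np.float64(0.4572), np.float64(0.0753), np.float64(79.0), np.float64(0.026))
t 24.5 p [0.4584 0.0754 0.1532] phi -11.2 F [ 1.  -0.2  0.1] grip 0.0 open 72.2 j [ -4.  26. 110.   0.  44.   7.]
.4575,.075,.03,-11.3 -> [-0.0006, -0.0009, 0.1232] [0.1, -0.0, 0.1] rows 3.0
```

Scaled: 0.123 m / 0.4 = 0.3075, 0.03 m / 0.4 = 0.075.

play_rows([
  [[0,-0.0025,0.075,0,0,0],[0,-0.0025,0.15,0,0,0],[0,-0.0025,0.225,0,0,0],[0,-0.0025,0.275,0,0,0],[0,-0.0025,0.3,0,0,0],[0,-0.0025,0.3075,0,0,0],[0,-0.0025,0.3075,0,0,0],[0,-0.0025,0.3075,0,0,0]],
])

```text
time_s: 25.17
position: [0.4569, 0.0755, 0.0309]
tcp_rot: [[0.195, 0.981, 0.002], [0.981, -0.195, -0.0], [0.0, 0.002, -1.0]]
force: [-0.1, 0.2, -0.3]
opening: 0.83
grasp_force: 0.0
```

play_rows([
  [[0,0,0,0,0,0],[0,0,0,0,0,0],[0,0,0,0,0,0],[0,0,0,0,0,0],[0,0,0,0,0,0],[0,0,0,0,0,0]],
], fingers=0.03)

```text
time_s: 25.67
position: [0.4569, 0.0754, 0.0307]
tcp_rot: [[0.196, 0.981, 0.002], [0.981, -0.196, -0.0], [0.0, 0.002, -1.0]]
force: [0.4, -0.5, 2.5]
opening: 0.505
grasp_force: 30.0
```

Scaled: -0.14 m / 0.4 = -0.35, -0.12 m / 0.4 = -0.3.

play_rows([
  [[0,0,-0.025,0,0,0],[0,0,-0.075,0,0,0],[0,0,-0.15,0,0,0],[0,0,-0.225,0,0,0],[0,0,-0.3,0,0,0],[0,0,-0.35,0,0,0]],
])

```text
time_s: 26.17
position: [0.456, 0.0756, 0.173]
tcp_rot: [[0.195, 0.981, 0.002], [0.981, -0.195, -0.0], [0.0, 0.002, -1.0]]
force: [0.5, 0.3, -2.7]
opening: 0.5
grasp_force: 30.0
```

```bash
python3 go.py .361,.273,.15,41
```

```text
t 26.17 p [0.456  0.0756 0.173 ] phi -11.3 F [ 0.5  0.3 -2.7] grip 30.0 open 43.5 j [ -4.  24. 109.   0.  47.   7.]
.361,.273,.15,41 -> [0.1751, -0.1318, 0.0228] [0.1, 0.0, -52.3] rows 7.3
```

Scaled: 0.175 m / 0.4 = 0.4375, 0.154 m / 0.4 = 0.385, -52.3 degrees / 60 = -0.8717.

play_rows([
  [[0.055,-0.04,0,0,0,-0.1],[0.11,-0.0825,0,0,0,-0.2167],[0.165,-0.125,0,0,0,-0.3333],[0.22,-0.165,0,0,0,-0.45],[0.275,-0.2075,0,0,0,-0.5667],[0.33,-0.25,0,0,0,-0.6833],[0.385,-0.29,0.0125,0,0,-0.7833],[0.4375,-0.33,0.025,0,0,-0.8717]],
])

```text
time_s: 26.83
position: [0.3596, 0.2739, 0.1607]
tcp_rot: [[-0.66, 0.751, -0.0], [0.751, 0.66, -0.0], [0.0, -0.0, -1.0]]
force: [0.4, 0.8, -1.4]
opening: 0.501
grasp_force: 30.0
```

Scaled: 0.03 m / 0.4 = 0.075, 0.02 m / 0.4 = 0.05.

play_rows([
  [[0,0,0.025,0,0,0],[0,0,0.05,0,0,0],[0,0,0.075,0,0,0],[0,0,0.075,0,0,0],[0,0,0.075,0,0,0]],
])

```text
time_s: 27.25
position: [0.36, 0.2726, 0.1302]
tcp_rot: [[-0.656, 0.754, -0.002], [0.754, 0.656, -0.001], [0.001, -0.002, -1.0]]
force: [-0.1, -0.0, -1.5]
opening: 0.503
grasp_force: 30.0
```

```bash
python3 wfit.py saucer_oblong .361 .273 131;python3 go.py .361,.273,.04,41
python3 - <<'E'
from rig import imaging
import cv2
cv2.imwrite("pics/w3.png",imaging.capture("wrist")["frame"][...,::-1])
E
```

```text
(np.float64(0.3591), np.float64(0.2735), np.float64(132.4), np.float64(0.71))
t 27.35 p [0.361  0.2728 0.1308] phi 41.0 F [ 0.3  0.5 -2. ] grip 30.0 open 44.0 j [ 23.  28. 112.   0.  40. -18.]
.361,.273,.04,41 -> [0.0001, 0.0001, 0.0908] [0.0, 0.0, 0.0] rows 2.2
```

View pics/w3.png

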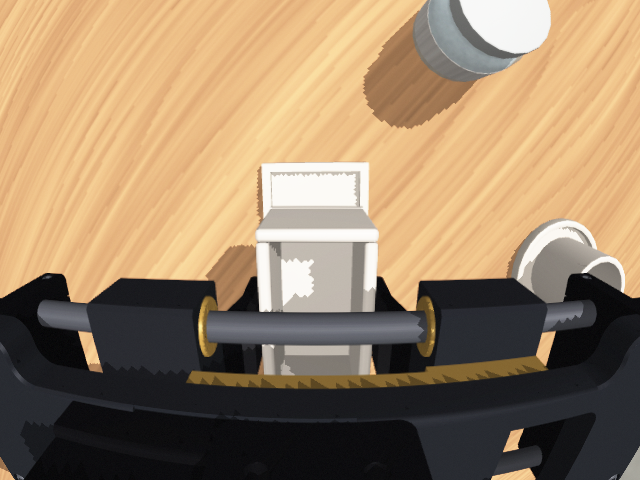

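The oblong pot (257–378, row 235) is parallel to and centred over its saucer (262–369, row 163), and the jar (480,40) is well clear.

Scaled: 0.09 m / 0.4 = 0.225, 0.088 m / 0.4 = 0.22.

play_rows([
  [[0,0,0.05,0,0,0],[0,0,0.125,0,0,0],[0,0,0.175,0,0,0],[0,0,0.2075,0,0,0],[0,0,0.22,0,0,0],[0,0,0.225,0,0,0],[0,0,0.225,0,0,0],[0,0,0.225,0,0,0]],
])

```text
time_s: 28.07
position: [0.3616, 0.2732, 0.0411]
tcp_rot: [[-0.656, 0.755, 0.002], [0.755, 0.656, 0.001], [-0.001, 0.002, -1.0]]
force: [-0.5, 0.2, -1.5]
opening: 0.497
grasp_force: 30.0
```

Scaled: 0.002 m / 0.4 = 0.005, 0.001 m / 0.4 = 0.0025.

play_rows([
  [[0,0,0.0013,0,0,0],[0,0,0.0025,0,0,0],[0,0,0.0038,0,0,0],[0,0,0.005,0,0,0],[0,0,0.005,0,0,0],[0,0,0.005,0,0,0]],
])

```text
time_s: 28.57
position: [0.3609, 0.2729, 0.0384]
tcp_rot: [[-0.656, 0.755, 0.0], [0.755, 0.656, 0.0], [-0.0, 0.0, -1.0]]
force: [0.4, -0.6, -2.2]
opening: 0.508
grasp_force: 30.0
```

Scaled: 0.0015 m / 0.4 = 0.0038, 0.001 m / 0.4 = 0.0025.

play_rows([
  [[0,0,0.0013,0,0,0],[0,0,0.0025,0,0,0],[0,0,0.0038,0,0,0],[0,0,0.0038,0,0,0],[0,0,0.0038,0,0,0]],
])

```text
time_s: 28.98
position: [0.3609, 0.2729, 0.0368]
tcp_rot: [[-0.656, 0.755, -0.0], [0.755, 0.656, -0.0], [-0.0, -0.0, -1.0]]
force: [-0.9, -0.2, -1.0]
opening: 0.502
grasp_force: 30.0
```

Scaled: 0.0006 m / 0.4 = 0.0015, 0.0003 m / 0.4 = 0.0008.

play_rows([
  [[0,0,0.0008,0,0,0],[0,0,0.0015,0,0,0],[0,0,0.0015,0,0,0]],
])

```text
time_s: 29.23
position: [0.3609, 0.2729, 0.0367]
tcp_rot: [[-0.656, 0.755, 0.0], [0.755, 0.656, 0.0], [-0.0, 0.0, -1.0]]
force: [-0.1, -1.3, 4.6]
opening: 0.504
grasp_force: 30.0
```

Contact; release and retract high, then inspect.

Scaled: -0.13 m / 0.4 = -0.325, -0.09 m / 0.4 = -0.225.

play_rows([
  [[0,0,0,0,0,0],[0,0,0,0,0,0],[0,0,0,0,0,0],[0,0,0,0,0,0],[0,0,-0.05,0,0,0],[0,0,-0.125,0,0,0],[0,0,-0.225,0,0,0],[0,0,-0.325,0,0,0]],
], fingers=0.065)

```text
time_s: 29.9
position: [0.36, 0.2725, 0.1668]
tcp_rot: [[-0.656, 0.755, -0.003], [0.755, 0.656, -0.001], [0.001, -0.003, -1.0]]
force: [1.0, 0.7, -0.9]
opening: 0.75
grasp_force: 0.0
```

Scaled: -0.2 m / 0.4 = -0.5, -0.17 m / 0.4 = -0.425.

play_rows([
  [[-0.05,0,-0.075,0,0,0],[-0.125,0,-0.15,0,0,0],[-0.225,0.05,-0.225,0,0,0],[-0.325,0.075,-0.3,0,0,0],[-0.425,0.125,-0.3,0,0,0],[-0.5,0.125,-0.3,0,0,0],[-0.5,0.125,-0.3,0,0,0],[-0.5,0.125,-0.3,0,0,0]],
])

```text
time_s: 30.57
position: [0.5324, 0.1527, 0.2862]
tcp_rot: [[-0.653, 0.757, 0.002], [0.757, 0.653, -0.0], [-0.001, 0.001, -1.0]]
force: [-0.6, 0.4, -0.4]
opening: 0.744
grasp_force: 0.0
```

Run:
```python
from rig import bot,imaging,finder
from fit import *
D={}
for c in("scene","top"):
    D[c]=imaging.capture(c); cv2.imwrite(f"pics/{c}9.png",D[c]["frame"][...,::-1])
    for n,xy,z in [("pot_round_small",(.646,-.118),.006),("pot_round_large",(.544,.395),.006),("pot_square",(.636,.146),.006),("pot_oblong",(.361,.273),.006)]:
      for q in finder.outline_of(c,n):
        m=q["pixels"]; s=sil(n,D[c],(*xy,0),z,1)>0
        if (m&s).sum()>.4*min(s.sum(),m.sum()): print(c,n,np.round(fit(n,[(D[c],m)],xy,z),3)); break
print(bot.read_state()["position"],bot.read_state()["time_s"])
a=D["scene"]["frame"][120:320,200:470,::-1]; cv2.imwrite("pics/crop9.png",cv2.resize(a,None,fx=2.9,fy=2.9,interpolation=cv2.INTER_CUBIC))
```

```text
scene pot_round_small [ 0.648 -0.118  7.018  0.068]
scene pot_round_large [0.547 0.397 8.172 0.158]
scene pot_square [ 0.635  0.148 40.122  0.06 ]
scene pot_oblong [ 3.610e-01  2.730e-01 -4.936e+01  4.000e-02]
top pot_round_small [ 0.649 -0.119  7.378  0.099]
top pot_round_large [ 0.545  0.4   -4.387  0.593]
top pot_square [ 0.637  0.147 43.983  0.064]
top pot_oblong [  0.401   0.234 111.104   0.845]
[0.52930195 0.1554567  0.28621521] 31.0667
```

View pics/crop9.png

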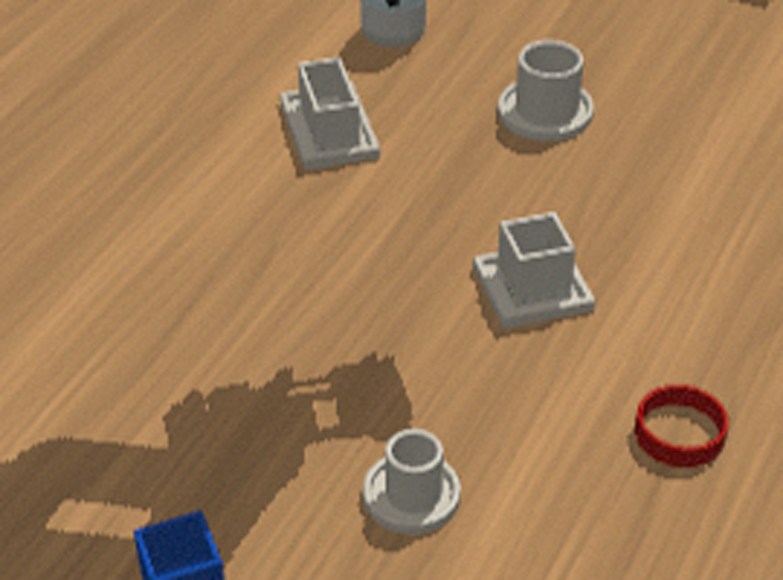

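View pics/top9.png

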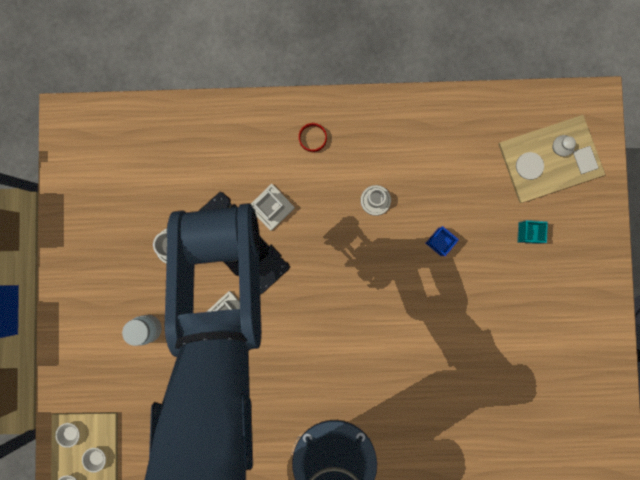

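The enlarged scene crop shows all four pots upright inside their saucers: oblong (328,110), large round (549,90), square (536,260), small round (414,475). The square and oblong pots are lined up with their saucers' sides. The top view shows the cutter (313,138) and jar (140,330) where they were, with the arm clear of everything.

```bash
python3 -c "
from rig import bot
print(bot.hand_in())"
```

```text
the job is handed in; nothing more can be done
None
```

All four pots are standing upright in their matching saucers, the square and oblong ones lined up with the sides; the jar, cutter and saucers were left in place, and the job was handed in at about 31 s.

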